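# Ready the side-label dispenser for threading

### The arm

A 6-joint arm with a two-finger parallel gripper is mounted at the origin on the work surface. World frame = base frame: x ahead of the robot, y to its left, z up, the work surface at z = 0. Lengths are in m, angles in rad, forces in N, time in s.
With the tool pointing down it reaches from about 0.3 to 0.775 m from the base axis. Payload 14.6 kg.
Tool frame: the origin (TCP) lies on the mounting face of the last link; the fingertips stand 173 mm ahead of it and the grasp point (between the pads) lies 155 mm ahead of it; z points along the fingers, y is the direction in which the jaws open and shut (so a half turn about z gives the same grasp; the last joint's range is limited). The gripper opens to 85 mm and grips with 20 to 120 N. Pads are 22 mm wide; open, the fingers measure 114 mm over their backs; the gripper's body (76 mm by 85 mm) begins 54 mm behind the grasp point. The pads swing forward as they close: fully open they stand 13 mm farther back than shut.
Start: joints at [1.074, 0.3, 1.521, -0, 1.321, -0.067], TCP at [0.229, 0.5, 0.405] pointing down, gripper open.
Joint ranges: [-3.03, 3.03], [-0.79, 2.21], [0.23, 2.52], [-1.04, 4.18], [0, 3.07], [-2.55, 2.55]. Speed limits (rad/s): [2.22, 2.22, 2.57, 3.14, 3.14, 3.14].

### API

Orientations are given as a unit quaternion [w, x, y, z].
In Python, from workcell import env gives the robot as it stands.
- The arm moves only by the tool apply_moves, never from a script. Its argument "increments" is a list of rows, each an object with "travel": the shift along the tool's x, y, z in m, a list of three; "delta_rot": the turn, a rotation vector about the tool's x, y, z in rad, a list of three; "gripper": the closure in counts, from 0 (fully open) to 255 (shut). In form: [{"travel": [dx, dy, dz], "delta_rot": [rx, ry, rz], "gripper": gripper}, ...]. A call has 1 to 5 rows; each row is the pose to reach, as a shift and turn from the pose measured when the call began, along the tool's axes at that moment; what a row does not reach only later rows make up. A row lasts 1/8 s, in which the tool goes at most 62.5 mm and 10.7 degrees, less where a joint would pass 70% of its speed; a pose out of reach is approached as far as the arm can. A call with a gripper value outside its range is refused whole. The fingers move at their own pace and stop on an object; the grip force is fixed at half the most. Time passes only in rows, so rows that repeat a pose let the fingers close. It gives the time, the measured TCP pose, the force and the opening at its end, in the units of the state.
- env.get_obs(): the state, without advancing time (a new reading comes with each control period).
- env.get_image(name): name is "scene" or "top" or "wrist"; returns a dict with "img" (480x640x3 uint8, blue, green, red), "intrinsics" (3x3 intrinsics, pixels), "R" (3x3) and "t" (3): a world point X has camera coordinates R X + t. Camera axes: x right, y down, z forward; pixel columns grow to the right and rows downward; lengths in m; the calibration is good to about 2 mm. A picture is of the moment at which its call begins. There is no depth.
- env.hand_in(): hands the job in, once; it reports no verdict.
The state is a dict: "time": time; "joint_positions": joint angles; "joint_vel": joint speeds; "effort": joint torques, N m; "tcp_pos": TCP position; "ee_rot": TCP orientation; "wrist_force": force on the tool from outside, world axes, zero at the start; "ft_torque": the same for the moment, N m; "gripper_width": opening from 0.0 (shut) to 1.0 (fully open).
Only numpy, scipy, OpenCV 4.12 (cv2) and the standard library are available. Lean on these libraries where they do the work, as an engineer would, in place of code of your own. Each camera call takes 0.05 s, during which the arm holds its last target.

### The job

Get the label dispenser ready for me to thread a strip: stand the loose guide roller upright in the empty socket on its deck, fully home, and let go of it. Then swing the sprung red-knobbed lever clockwise to where its cam lifts the orange pinch roller farthest off the black drive roller (in line with the red mark, not past it), and finish while still holding it there, as it springs back if let go. Leave the spare label roll, tape roll and carton where they are.

Things in the scene. Friction and masses are not known exactly. Their poses are not given: they have to be found in the camera images.
- roller_center (a point): centre, half-way up, of the loose guide roller standing on the table; 100 mm tall, 110-200 g. From its foot up: steel spigot 22 mm diameter, 24 long, 2 mm foot chamfer; black flange 40 mm diameter, 24 to 29 mm up; white sleeve 24 mm diameter, 29 to 95 mm up, the place to grip; dark cap to 100. z axis along it, upwards. Tips over easily.
- socket (a point): centre of the bore's mouth, level with the top of the socket block (87 mm above the table). Dark steel block 46 x 46 x 27 mm, front left on the dispenser's deck; vertical bore 24 mm diameter, 25.5 mm deep, 2 mm chamfer. Fully home, the roller's flange lies flat on the block: roller_center is then 26 mm above this point. Axes as the dispenser's.
- labeller: label dispenser, fixed. Origin under its centre at table level, front to its -x, left +y. Aluminium deck 320 (x) x 280 (y) mm, 60 mm high. On it, (x, y) in mm, height over the deck: socket block (-105, 95), 27; lever axis (-70, -30); guide roller (0, 40), 70; drive roller (22, -30), 72; label roll (82, 62), 81; peel plate (22, -124), 68; controls (110, -85), 45; red mark (-138, -30), 29.
- red_lever: the cam lever. Origin on its vertical turning axis at deck level (60 mm above the table). Steel arm 16 mm wide, 36 to 44 mm above the deck, runs along its own -y to the knob. At rest its axes are the dispenser's, so the knob is to the dispenser's right (-y) of the axis; at the highest lift the knob is straight in front (-x) of it, in line with the red mark.
- cam_lever (a joint): angle of the cam lever in rad, 0 at rest, growing clockwise seen from above, stop at 2.15. Highest lift at 1.57 (lever pointing straight to the dispenser's front). Springs always drive it back towards 0: up to about 5 N at the knob on the way, 3.7 N at the highest lift; no latch.
- pinch_carriage (a joint): lift in m: travel of the orange pinch roller (28 mm diameter) off the black drive roller, towards the dispenser's front, driven by the cam: 0 up to lever angle about 0.3 (rollers touching), greatest, 0.012, at lever angle 1.57 rad, falling again on either side (0.0118 at 0.16 rad off, 0.0092 at the far stop).
- label_roll: loose spare roll of labels lying flat, white, 92 mm diameter, 50 mm tall; leave alone. Origin at the centre of its underside.
- tape_roll: loose roll of packing tape lying flat, amber, 100 mm diameter, 48 mm tall; leave alone. Origin at the centre of its underside.
- carton: loose small cardboard carton 100 x 130 x 75 mm; leave alone. Origin at the centre of its underside.
- lever_knob (a point): centre of the lever's upright red cylindrical knob, 24 mm diameter, 56 mm tall (106 to 162 mm above the table, centre at 134), 95 mm level from the turning axis. The arm's top lies 30 mm below this point.

How it is judged:
By the outcome, as a careful person would: the job done as asked, in the order asked, and still so for the second after the job is handed in, while the arm keeps its last pose, push and grip.
It also fails if it takes over 58 s, if anything falls off the work surface, if the arm or the gripper's body presses on something with over 40 N, if the wrist force passes 120 N, or if a joint passes its speed limit or range.

## Working session

There is one attempt and no reset: what is moved stays moved. The work goes in short steps, Python scripts to look and compute and a tool call to move; the robot and the scene stay as the last step left them, time stands still between calls to the robot, and variables do not carry over. Pictures are saved under pics/ and viewed, and the job is handed in when it is done.

Besides the shell and the picture viewer there is one more tool, called after "Request:" as a command line: name --argument value ..., lists and objects as JSON in quotes. apply_moves: Moves the arm, as the interface text tells. Its arguments: {"type":"object","properties":{"increments":{"type":"array","items":{"type":"object","properties":{"travel":{"type":"array","items":{"type":"number"}},"delta_rot":{"type":"array","items":{"type":"number"}},"gripper":{"type":"number"}}}}},"required":["increments"]}

```bash
mkdir -p pics; python3 - <<'E'
from workcell import env
import cv2,pickle
o=env.get_obs();print(o)
d={}
for n in ["scene","top","wrist"]:
    r=env.get_image(n);cv2.imwrite(f"pics/{n}0.png",r["img"]);d[n]=r;print(n,r["intrinsics"],r["R"],r["t"])
pickle.dump(d,open("im0.pkl","wb"))
E
```

```text
{'time': 0.0, 'joint_positions': array([ 1.07440849e+00,  3.00466648e-01,  1.52158640e+00, -2.50271128e-06,
        1.32069812e+00, -6.65833385e-02]), 'joint_vel': array([ 4.63309561e-05,  8.25813068e-04, -8.47920001e-04, -4.79612637e-05,
       -7.34704503e-04,  7.06448781e-04]), 'effort': array([-1.51922453e-03, -5.43517220e+01, -3.61782968e+01, -1.42517374e-04,
        4.10890978e-03,  3.47672176e-05]), 'tcp_pos': array([0.22915921, 0.49994807, 0.40412139]), 'ee_rot': array([-1.59742478e-04,  2.13251588e-01,  9.76997147e-01, -5.56793710e-04]), 'wrist_force': array([0.70238048, 0.67036333, 0.45962763]), 'ft_torque': array([ 0.02469074, -0.03430014,  0.03116212]), 'gripper_width': 0.9999871559104742}
scene [[522.38470687   0.         322.42303996]
 [  0.         522.38470687 250.91495496]
 [  0.           0.           1.        ]] [[-0.28787823  0.9575686   0.01372972]
 [ 0.79499665  0.24694784 -0.55407318]
 [-0.5339536  -0.14859053 -0.83235474]] [ 0.0541289  -0.35924205  1.48946178]
top [[569.77218435   0.         319.13059161]
 [  0.         569.77218435 239.36176639]
 [  0.           0.           1.        ]] [[-4.01354629e-02 -9.99194128e-01 -4.88337568e-04]
 [-9.75410709e-01  3.92861234e-02 -2.16865280e-01]
 [ 2.16709699e-01 -8.22765870e-03 -9.76201420e-01]] [0.12736611 0.52691072 1.29424322]
wrist [[335.11555231   0.         316.00338569]
 [  0.         335.11555231 243.27562641]
 [  0.           0.           1.        ]] [[ 0.41629308  0.90922874 -0.0017791 ]
 [ 0.86540336 -0.3956258   0.30750163]
 [ 0.27888546 -0.12955044 -0.95154589]] [-0.54993237 -0.03907132  0.38080976]
```

View pics/scene0.png

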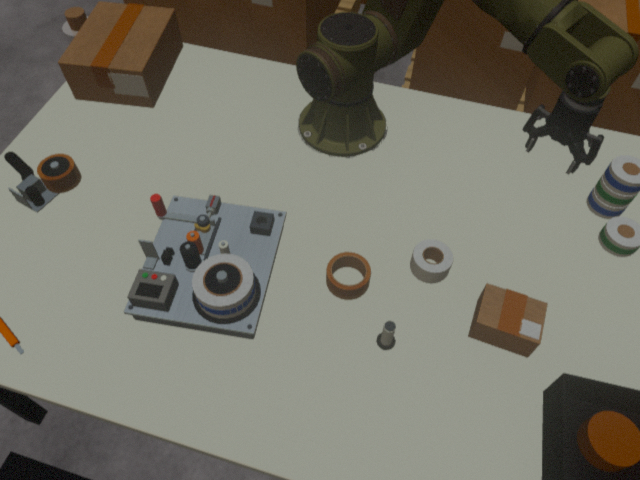

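View pics/top0.png

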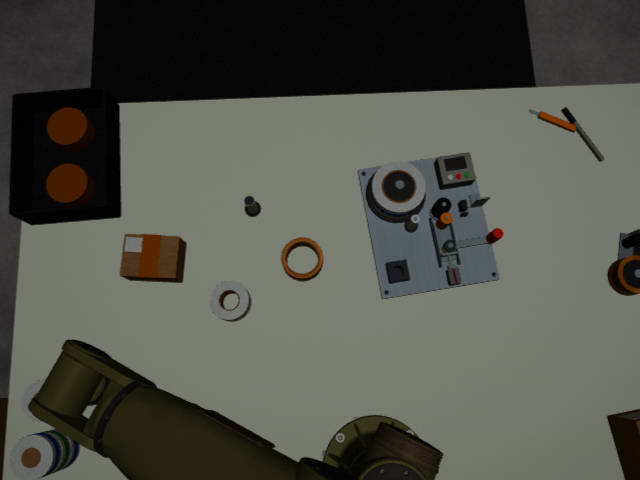

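View pics/wrist0.png

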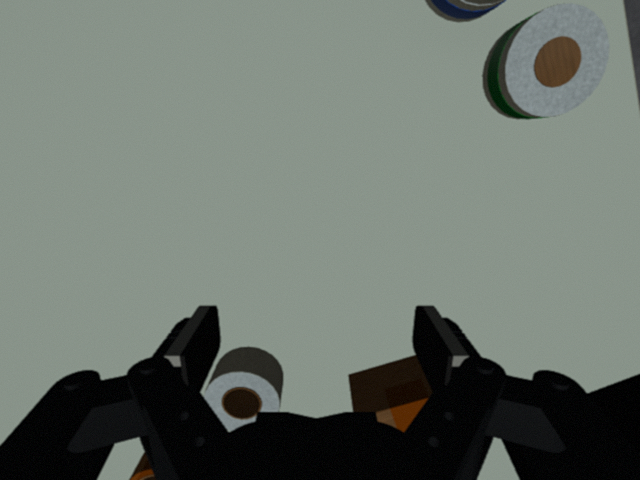

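The top view shows the guide roller near (251,205), the socket block near (398,271) and the red knob near (496,235). The scene view shows the roller near (388,334). I'll zoom in to measure them.

```bash
python3 - <<'E'
import cv2,pickle,numpy as np
d=pickle.load(open("im0.pkl","rb"))
def crop(n,x0,y0,x1,y1,k):
    im=d[n]["img"][y0:y1,x0:x1]; im=cv2.resize(im,None,fx=k,fy=k,interpolation=cv2.INTER_CUBIC)
    return np.clip(im.astype(float)*1.6,0,255).astype(np.uint8)
a=crop("top",225,180,285,230,6);b=crop("scene",360,305,420,355,6)
cv2.imwrite("pics/roll.png",np.hstack([a,b]))
cv2.imwrite("pics/disp_top.png",crop("top",350,145,510,305,4)[:600])
cv2.imwrite("pics/disp_sc.png",crop("scene",120,185,295,335,4))
E
```

```text
(no output)
```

View pics/roll.png

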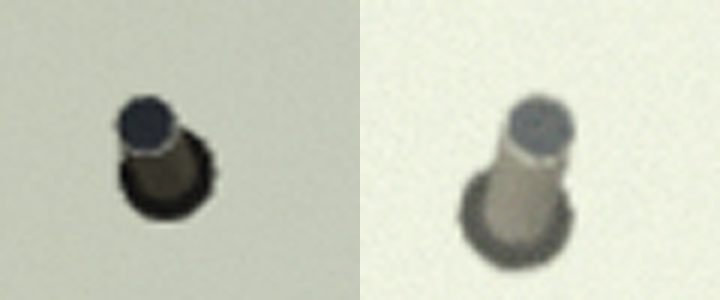

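View pics/disp_top.png

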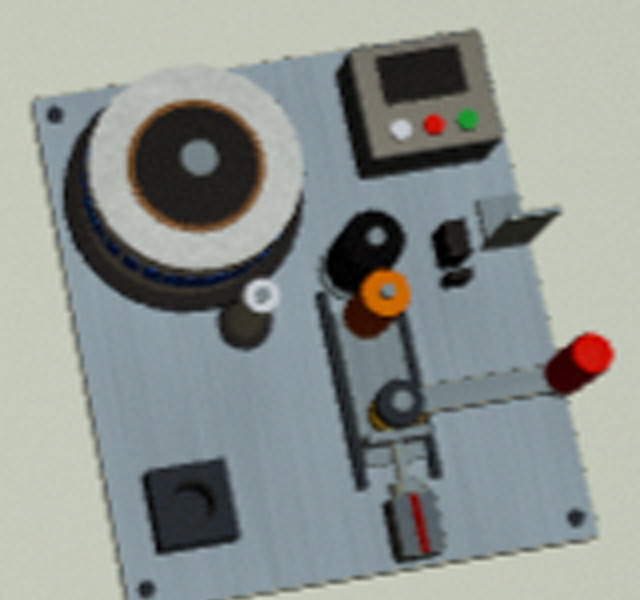

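View pics/disp_sc.png

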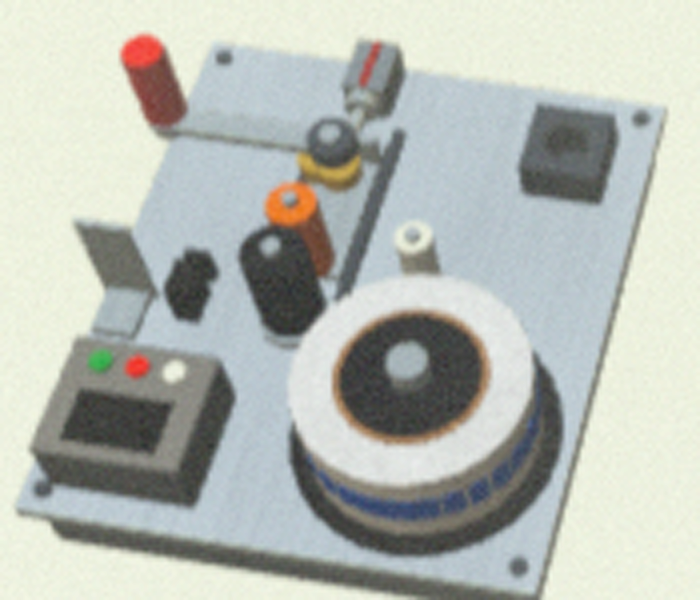

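```bash
cat > h.py <<'E'
import numpy as np
def ray(c,px):
    K,R,t=c["intrinsics"],c["R"],c["t"]
    v=R.T@np.linalg.solve(K,[px[0],px[1],1.]); return -R.T@t,v
def atz(c,px,z):
    o,v=ray(c,px); return o+v*(z-o[2])/v[2]
def proj(c,X):
    q=c["K"] if "K" in c else c["intrinsics"]; p=q@(c["R"]@np.asarray(X)+c["t"]); return p[:2]/p[2]
E
python3 - <<'E'
import pickle,numpy as np
from h import *
from scipy.optimize import least_squares
d=pickle.load(open("im0.pkl","rb"));T,S=d["top"],d["scene"]
def u(p,k,x0,y0): return ((p[0]+.5)/k-.5+x0,(p[1]+.5)/k-.5+y0)
for nm,pt,ps,z in [("cap",(147,125),(181,126),.1),("flange",(168,175),(156,213),.029)]:
    print(nm,atz(T,u(pt,6,225,180),z),atz(S,u(ps,6,360,305),z))
loc=[("knob",-.07,-.125,.162,(594,354),(143,52)),("bore",-.105,.095,.087,(191,505),(567,139)),
("BL",.16,.14,.06,(35,98),(540,598)),("BR",.16,-.14,.06,(481,32),(18,512)),("FR",-.16,-.14,.06,(597,538),(214,42)),("FL",-.16,.14,.06,None,(666,108)),
("lroll",.082,.062,.141,(197,167),(411,373))]
A=[]
for n,x,y,z,pt,ps in loc:
    if n=="lroll":continue
    for c,p,o in ((T,pt,(350,145)),(S,ps,(120,185))):
        if p is None: continue
        w=atz(c,u(p,4,*o),z); A.append((n,x,y,w)); print(n,"T" if c is T else "S",w)
def f(q,i=None):
    c,s=np.cos(q[2]),np.sin(q[2])
    return np.array([[q[0]+c*x-s*y-w[0],q[1]+s*x+c*y-w[1]] for n,x,y,w in A]).ravel()
r=least_squares(f,[.4,-.2,0]);q=r.x;print(q);print((f(q)*1e3).round(1).reshape(-1,2))
c,s=np.cos(q[2]),np.sin(q[2])
for n,x,y in(("socket",-.105,.095),("axis",-.07,-.03),("knob",-.07,-.125),("mark",-.138,-.03),("goalknob",-.165,-.03)):print(n,q[0]+c*x-s*y,q[1]+s*x+c*y)
E
```

```text
cap [0.62181644 0.2659839  0.1       ] [0.6238827  0.26866044 0.1       ]
flange [0.6214841  0.26595374 0.029     ] [0.62331385 0.26840639 0.029     ]
knob T [ 0.50668811 -0.28541832  0.162     ]
knob S [ 0.50796407 -0.28192644  0.162     ]
bore T [ 0.44397529 -0.06991344  0.087     ]
bore S [ 0.44374027 -0.06965808  0.087     ]
BL T [0.70239337 0.00355683 0.06      ]
BL S [0.70343213 0.01009131 0.06      ]
BR T [ 0.73392184 -0.27193086  0.06      ]
BR S [ 0.73753593 -0.26586241  0.06      ]
FR T [ 0.41931511 -0.30902376  0.06      ]
FR S [ 0.41982281 -0.30755538  0.06      ]
FL S [ 0.38624037 -0.03109833  0.06      ]
[ 0.56083262 -0.15063772  0.12253567]
[[-0.1  2.2]
 [-1.3 -1.3]
 [ 1.   0.7]
 [ 1.3  0.5]
 [ 0.1  4.3]
 [-0.9 -2.2]
 [ 2.8  1.9]
 [-0.8 -4.2]
 [-0.2 -0.1]
 [-0.7 -1.6]
 [-1.3 -0.1]]
socket 0.44500814164444696 -0.06918411441827994
axis 0.4950243649518863 -0.18896882715767907
knob 0.5066361442941616 -0.2832565070554595
mark 0.4275342361829487 -0.19728041658162354
goalknob 0.40073668505410587 -0.2005806064999544
```

```bash
cat >> h.py <<'E'
from scipy.spatial.transform import Rotation as Ro
def tool(o):
    w,x,y,z=o["ee_rot"]; return Ro.from_quat([x,y,z,w])
def plan(env,target,yaw_deg):
    """target TCP, yaw of tool y in world (deg), tool down"""
    o=env.get_obs();R=tool(o);a=np.radians(yaw_deg)
    Y=np.array([np.cos(a),np.sin(a),0]);Z=np.array([0,0,-1.]);X=np.cross(Y,Z)
    G=Ro.from_matrix(np.c_[X,Y,Z])
    p=o["tcp_pos"]
    print("t",o["time"],"tcp",p.round(4),"yaw",np.degrees(np.arctan2(*R.as_matrix()[[1,0],1])).round(2),"tilt",R.as_matrix()[:2,2].round(4),"F",o["wrist_force"].round(1),"T",o["ft_torque"].round(2),"w",round(o["gripper_width"],3),"q",o["joint_positions"].round(2))
    print("travel",R.inv().apply(np.asarray(target)-p).round(4),"rot",(R.inv()*G).as_rotvec().round(4))
E
python3 -c "
from h import *;from workcell import env
plan(env,[.6227,.2672,.36],65.4)"
```

```text
t 0.15 tcp [0.2291 0.5    0.4043] yaw 65.38 tilt [-0.0004 -0.0008] F [-0.6 -0.2 -0.5] T [-0.   -0.   -0.05] w 1.003 q [ 1.07  0.3   1.52 -0.    1.32 -0.07]
travel [-0.4547 -0.0476  0.0443] rot [-0.0009 -0.     -0.0004]
```

Request:
apply_moves --increments '[{"travel":[-0.06,-0.006,0.005],"delta_rot":[0,0,0],"gripper":0},{"travel":[-0.12,-0.012,0.01],"delta_rot":[0,0,0],"gripper":0},{"travel":[-0.18,-0.019,0.017],"delta_rot":[0,0,0],"gripper":0},{"travel":[-0.24,-0.025,0.023],"delta_rot":[0,0,0],"gripper":0},{"travel":[-0.3,-0.031,0.03],"delta_rot":[0,0,0],"gripper":0}]'

```text
time: 0.78
tcp_pos: [0.4905, 0.3455, 0.374]
ee_rot: [-0.0, 0.213, 0.977, -0.0]
wrist_force: [0.8, 0.7, -0.2]
gripper_width: 1.002
```

```bash
python3 -c "
from h import *;from workcell import env
plan(env,[.6227,.2672,.36],65.4)"
```

```text
t 0.775 tcp [0.4905 0.3455 0.374 ] yaw 65.37 tilt [-0.0005 -0.0008] F [ 0.8  0.7 -0.2] T [-0.01 -0.06  0.  ] w 1.002 q [ 0.55  0.44  1.41 -0.    1.3  -0.59]
travel [-0.1528 -0.016   0.014 ] rot [-0.0009 -0.0001 -0.0005]
```

Request:
apply_moves --increments '[{"travel":[-0.06,-0.006,0.005],"delta_rot":[0,0,0],"gripper":0},{"travel":[-0.11,-0.012,0.01],"delta_rot":[0,0,0],"gripper":0},{"travel":[-0.153,-0.016,0.014],"delta_rot":[0,0,0],"gripper":0},{"travel":[-0.153,-0.016,0.014],"delta_rot":[0,0,0],"gripper":0}]'

```text
time: 1.27
tcp_pos: [0.6248, 0.2651, 0.3584]
ee_rot: [-0.001, 0.215, 0.977, -0.001]
wrist_force: [-0.1, -0.3, 0.0]
gripper_width: 1.0
```

```bash
python3 -c "
from h import *;from workcell import env
import cv2
plan(env,[.6227,.2672,.225],65.4)
w=env.get_image('wrist');im=w['img'].copy()
o=env.get_obs();g=o['tcp_pos']+tool(o).apply([0,0,.155])
for p,c in ((g,(0,255,0)),([.6227,.2672,.1],(0,0,255)),([.6227,.2672,.029],(255,0,255)),([.6227,.2672,0],(255,0,0))):
  q=proj(w,p);print(q);cv2.circle(im,(int(round(q[0])),int(round(q[1]))),3,c,1)
cv2.imwrite('pics/w1.png',im)
np.save('w1.npy',w['img'])"
```

```text
t 1.275 tcp [0.6248 0.2651 0.3584] yaw 65.2 tilt [-0.002  -0.0016] F [-0.1 -0.3  0. ] T [0.03 0.   0.02] w 1.0 q [ 0.35  0.63  1.16 -0.    1.36 -0.79]
travel [0.0026 0.0013 0.1334] rot [-0.0023 -0.0012 -0.0036]
[316.26586841 329.95343541]
[317.61846576 248.77705504]
[317.49925139 223.9065308 ]
[317.46436637 216.62881163]
```

View pics/w1.png

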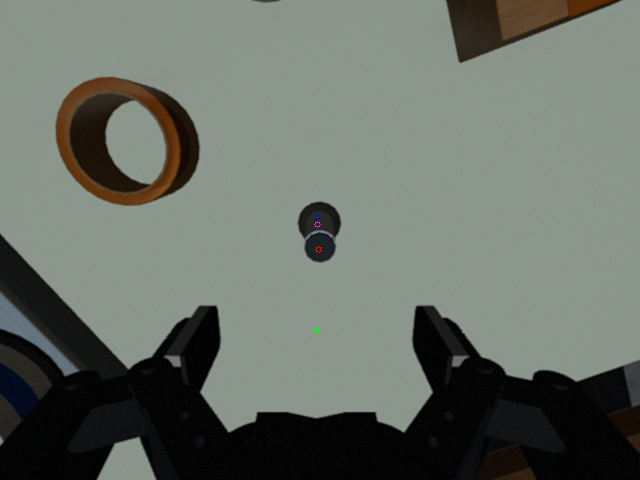

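```bash
python3 -c "
from h import *;from workcell import env
import cv2
w=env.get_image('wrist');cv2.imwrite('pics/w2.png',cv2.resize(w['img'][190:280,270:370],None,fx=6,fy=6,interpolation=2))
import pickle;pickle.dump(w,open('w2.pkl','wb'))
plan(env,[.6227,.2672,.225],65.4)
"
```

```text
t 1.375 tcp [0.6229 0.2671 0.3594] yaw 65.35 tilt [-0.0016 -0.001 ] F [ 0.8 -0.  -0.4] T [-0.   -0.01 -0.01] w 0.995 q [ 0.35  0.62  1.16 -0.    1.36 -0.79]
travel [1.000e-04 2.000e-04 1.344e-01] rot [-0.0016 -0.001  -0.0009]
```

View pics/w2.png

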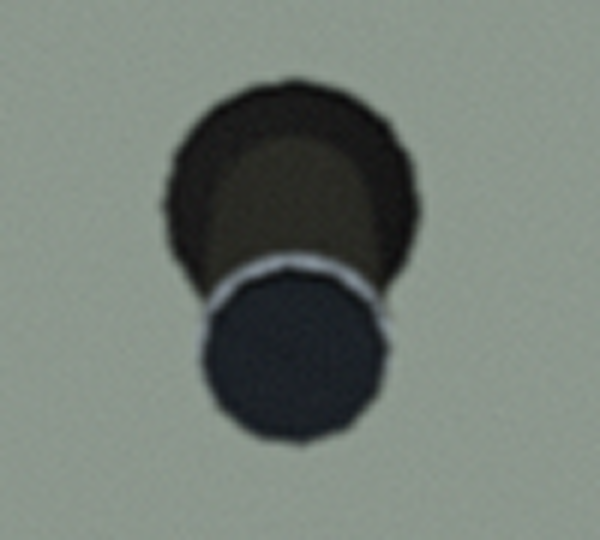

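```bash
python3 -c "
from h import *;from workcell import env
import pickle;w=pickle.load(open('w2.pkl','rb'))
c=lambda a,b:((a+.5)/6-.5+270,(b+.5)/6-.5+190)
print(atz(w,c(296,355),.1),atz(w,c(293,205),.029))
plan(env,[.6225,.2666,.225],65.4)
"
```

```text
[0.62208471 0.26928668 0.1       ] [0.62190449 0.26929942 0.029     ]
t 1.375 tcp [0.6229 0.2671 0.3594] yaw 65.35 tilt [-0.0016 -0.001 ] F [ 0.8 -0.  -0.4] T [-0.   -0.01 -0.01] w 0.995 q [ 0.35  0.62  1.16 -0.    1.36 -0.79]
travel [ 0.     -0.0004  0.1344] rot [-0.0016 -0.001  -0.0009]
```

Request:
apply_moves --increments '[{"travel":[0.001,0.0007,0.045],"delta_rot":[-0.0016,-0.001,0],"gripper":0},{"travel":[0.001,0.0007,0.09],"delta_rot":[-0.0016,-0.001,0],"gripper":0},{"travel":[0.001,0.0007,0.12],"delta_rot":[-0.0016,-0.001,0],"gripper":0},{"travel":[0.001,0.0007,0.1345],"delta_rot":[-0.0016,-0.001,0],"gripper":0},{"travel":[0.001,0.0007,0.1345],"delta_rot":[-0.0016,-0.001,0],"gripper":0}]'

```text
time: 2.0
tcp_pos: [0.6217, 0.2686, 0.2248]
ee_rot: [-0.0, 0.213, 0.977, -0.0]
wrist_force: [-0.7, 0.1, -0.0]
gripper_width: 1.002
```

```bash
python3 -c "
from h import *;from workcell import env
import cv2
cv2.imwrite('pics/w3.png',env.get_image('wrist')['img'])
plan(env,[.6223,.2682,.225],65.4)
"
```

```text
t 2.05 tcp [0.622  0.2685 0.226 ] yaw 65.38 tilt [0.0011 0.0005] F [-0.1 -0.   0.3] T [0.04 0.05 0.01] w 0.998 q [ 0.35  0.76  1.26  0.    1.12 -0.79]
travel [-0.0004 -0.0001  0.001 ] rot [ 0.0009  0.0008 -0.0004]
```

View pics/w3.png

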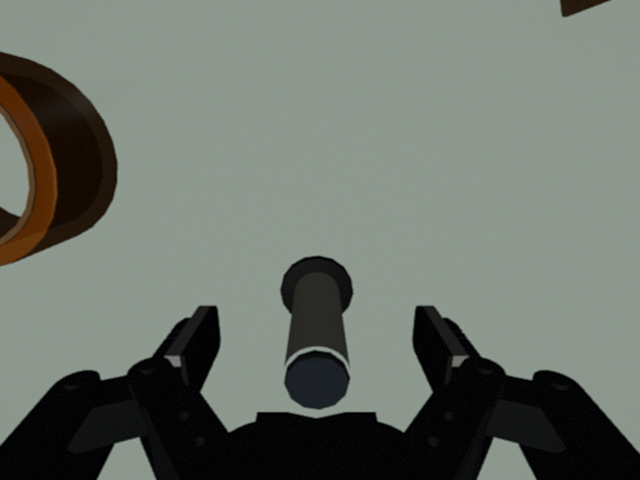

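Request:
apply_moves --increments '[{"travel":[0,0,0],"delta_rot":[0,0,0],"gripper":150},{"travel":[0,0,0],"delta_rot":[0,0,0],"gripper":150},{"travel":[0,0,0],"delta_rot":[0,0,0],"gripper":150},{"travel":[0,0,0],"delta_rot":[0,0,0],"gripper":180},{"travel":[0,0,0],"delta_rot":[0,0,0],"gripper":255}]'

```text
time: 2.68
tcp_pos: [0.6221, 0.2685, 0.2263]
ee_rot: [0.001, 0.213, 0.977, 0.0]
wrist_force: [-0.9, -0.5, 2.7]
gripper_width: 0.264
```

Request:
apply_moves --increments '[{"travel":[0,0,0],"delta_rot":[0,0,0],"gripper":255},{"travel":[0,0,0],"delta_rot":[0,0,0],"gripper":255},{"travel":[0,0,0],"delta_rot":[0,0,0],"gripper":255}]'

```text
time: 3.05
tcp_pos: [0.6221, 0.2685, 0.2263]
ee_rot: [0.001, 0.213, 0.977, 0.0]
wrist_force: [-0.2, -0.6, 2.5]
gripper_width: 0.269
```

```bash
python3 -c "
from h import *;from workcell import env
import cv2
cv2.imwrite('pics/w4.png',env.get_image('wrist')['img'])
plan(env,[.622,.2685,.35],65.4)
"
```

```text
t 3.1 tcp [0.6221 0.2685 0.2263] yaw 65.37 tilt [0.0014 0.0006] F [-0.5 -0.3  2.4] T [-0.07  0.09  0.02] w 0.263 q [ 0.35  0.76  1.26  0.    1.12 -0.79]
travel [-0.000e+00  1.000e-04 -1.237e-01] rot [ 0.0011  0.0011 -0.0005]
```

View pics/w4.png

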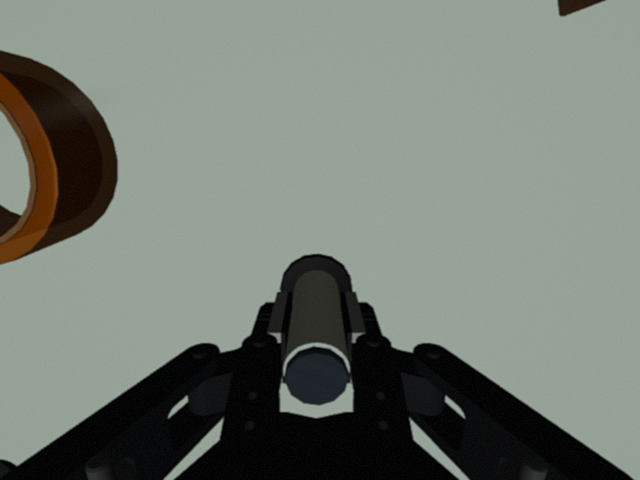

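Request:
apply_moves --increments '[{"travel":[0,0,-0.02],"delta_rot":[0.001,0.001,0],"gripper":255},{"travel":[0,0,-0.06],"delta_rot":[0.001,0.001,0],"gripper":255},{"travel":[0,0,-0.11],"delta_rot":[0.001,0.001,0],"gripper":255},{"travel":[0,0,-0.134],"delta_rot":[0.001,0.001,0],"gripper":255},{"travel":[0,0,-0.134],"delta_rot":[0.001,0.001,0],"gripper":255}]'

```text
time: 3.72
tcp_pos: [0.6218, 0.2684, 0.3633]
ee_rot: [0.002, 0.213, 0.977, 0.001]
wrist_force: [0.1, -1.5, -2.0]
gripper_width: 0.267
```

```bash
python3 -c "
from h import *;from workcell import env
plan(env,[.4445,-.0695,.36],7)
"
```

```text
t 3.725 tcp [0.6218 0.2684 0.3633] yaw 65.38 tilt [0.0042 0.0016] F [ 0.1 -1.5 -2. ] T [ 0.01 -0.05 -0.03] w 0.267 q [ 0.35  0.62  1.16  0.    1.36 -0.79]
travel [ 0.0204 -0.381   0.002 ] rot [0.0045 0.0013 1.0189]
```

Request:
apply_moves --increments '[{"travel":[0.002,-0.04,0],"delta_rot":[0.004,0.001,0.1],"gripper":255},{"travel":[0.005,-0.09,0],"delta_rot":[0.004,0.001,0.24],"gripper":255},{"travel":[0.008,-0.14,0],"delta_rot":[0.004,0.001,0.38],"gripper":255},{"travel":[0.01,-0.19,0.001],"delta_rot":[0.004,0.001,0.52],"gripper":255},{"travel":[0.013,-0.24,0.001],"delta_rot":[0.004,0.001,0.66],"gripper":255}]'

```text
time: 4.35
tcp_pos: [0.5088, 0.0543, 0.3602]
ee_rot: [-0.0, 0.52, 0.854, -0.001]
wrist_force: [0.4, -0.3, -1.4]
gripper_width: 0.269
```

```bash
python3 -c "
from h import *;from workcell import env
plan(env,[.4445,-.0695,.36],7)
"
```

```text
t 4.35 tcp [0.5088 0.0543 0.3602] yaw 27.3 tilt [-0.0012 -0.0007] F [ 0.4 -0.3 -1.4] T [ 0.02 -0.03 -0.  ] w 0.269 q [ 0.03  0.26  1.68 -0.    1.2  -0.44]
travel [-0.0805 -0.1139  0.0004] rot [-1.300e-03  3.000e-04  3.543e-01]
```

Request:
apply_moves --increments '[{"travel":[-0.028,-0.04,0],"delta_rot":[-0.001,0,0.12],"gripper":255},{"travel":[-0.056,-0.08,0],"delta_rot":[-0.001,0,0.25],"gripper":255},{"travel":[-0.075,-0.106,0.0],"delta_rot":[-0.001,0,0.33],"gripper":255},{"travel":[-0.0805,-0.1139,0.0],"delta_rot":[-0.001,0,0.354],"gripper":255},{"travel":[-0.0805,-0.1139,0.0],"delta_rot":[-0.001,0,0.354],"gripper":255}]'

```text
time: 4.97
tcp_pos: [0.4445, -0.0695, 0.3599]
ee_rot: [-0.0, 0.662, 0.749, -0.0]
wrist_force: [-0.1, -0.2, -1.8]
gripper_width: 0.269
```

```bash
python3 -c "
from h import *;from workcell import env
import cv2,pickle
d={n:env.get_image(n) for n in ('top','scene','wrist')}
pickle.dump(d,open('im5.pkl','wb'))
plan(env,[.4445,-.0695,.32],7)
k=lambda n,x,y,w,h,s:cv2.resize(d[n]['img'][y:y+h,x:x+w],None,fx=s,fy=s,interpolation=2)
a=k('top',370,200,80,100,5);b=k('scene',225,150,80,100,5)
cv2.imwrite('pics/p5.png',np.hstack([a,b]));cv2.imwrite('pics/w5.png',d['wrist']['img'])
"
```

```text
t 5.125 tcp [ 0.4448 -0.0687  0.3601] yaw 7.13 tilt [-0.0006 -0.0002] F [ 0.   0.  -1.7] T [0.04 0.04 0.02] w 0.268 q [-0.23  0.12  1.85 -0.    1.17 -0.36]
travel [-0.0007 -0.0004  0.0401] rot [-0.0006  0.0001  0.0022]
```

View pics/p5.png

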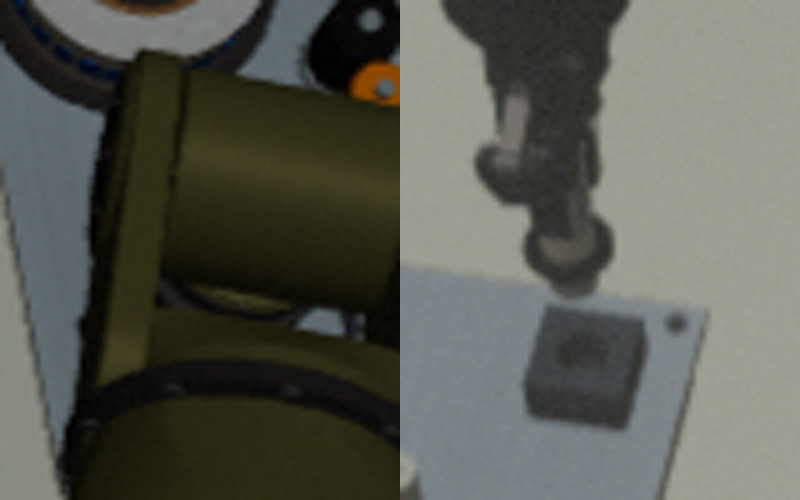

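View pics/w5.png

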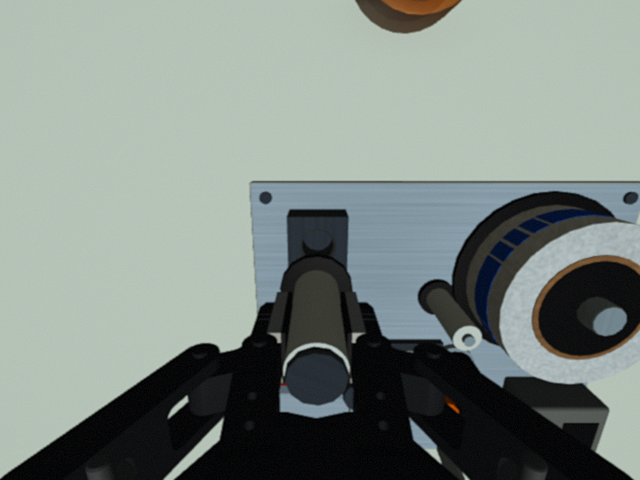

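```bash
python3 -c "
from h import *
import cv2,pickle
d=pickle.load(open('im5.pkl','rb'))
k=lambda n,x,y,w,h,s:np.clip(cv2.resize(d[n]['img'][y:y+h,x:x+w],None,fx=s,fy=s,interpolation=2)*1.8,0,255).astype(np.uint8)
cv2.imwrite('pics/s6.png',k('scene',245,185,35,50,11))
cv2.imwrite('pics/w6.png',k('wrist',275,200,90,75,8))
w=d['wrist'];s=d['scene']
for p in ([.4445,-.0695,.087],[.445,-.0692,.087]): print(proj(w,p),proj(s,p))
x,y=.4448,-.0687
for z in (.1338,.1628-.005,.1628): print(proj(w,[x,y,z]),proj(s,[x,y,z]))
"
```

```text
[316.84585923 246.04357327] [261.32342797 219.64588958]
[317.54625078 245.75052157] [261.37036198 219.84476458]
[317.57055367 268.440267  ] [259.84061567 207.0070464 ]
[317.7115419 284.7016457] [258.88728598 200.08847498]
[317.74534148 288.60004081] [258.68442047 198.61622512]
```

View pics/s6.png

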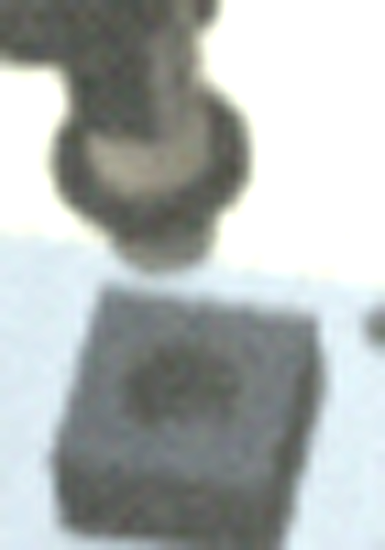

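View pics/w6.png

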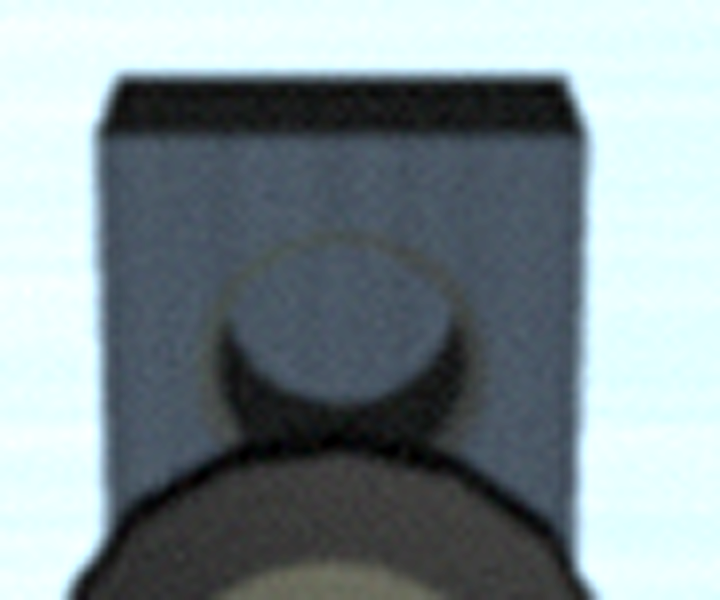

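```bash
python3 -c "
from h import *
import pickle
d=pickle.load(open('im5.pkl','rb'));w=d['wrist']
u=np.array([-.122,.9925,0])
for dy in(-.001,0,.001):
  print(dy,proj(w,np.array([.4448,-.0687+dy,.1578])+.02*u),proj(w,np.array([.445,-.0692+dy,.087])+.014*u),proj(w,np.array([.445,-.0692+dy,.087])+.023*u))
"
```

```text
-0.001 [317.62263625 252.73077081] [317.44820786 229.28899957] [317.49234682 217.58846434]
0 [317.85469167 251.00520646] [317.61592192 228.01171631] [317.6619898 216.2824805]
0.001 [318.08753033 249.27381791] [317.78404542 226.73131475] [317.83205157 214.97327261]
```

```bash
python3 -c "
from h import *;from workcell import env
plan(env,[.4454,-.0682,.316],7)
"
```

```text
t 5.125 tcp [ 0.4448 -0.0687  0.3601] yaw 7.13 tilt [-0.0006 -0.0002] F [ 0.   0.  -1.7] T [0.04 0.04 0.02] w 0.268 q [-0.23  0.12  1.85 -0.    1.17 -0.36]
travel [0.0005 0.0007 0.0441] rot [-0.0006  0.0001  0.0022]
```

Request:
apply_moves --increments '[{"travel":[0.0005,0.0007,0.02],"delta_rot":[-0.0006,0,0],"gripper":255},{"travel":[0.0005,0.0007,0.035],"delta_rot":[-0.0006,0,0],"gripper":255},{"travel":[0.0005,0.0007,0.043],"delta_rot":[-0.0006,0,0],"gripper":255},{"travel":[0.0005,0.0007,0.044],"delta_rot":[-0.0006,0,0],"gripper":255},{"travel":[0.0005,0.0007,0.044],"delta_rot":[-0.0006,0,0],"gripper":255}]'

```text
time: 5.75
tcp_pos: [0.4456, -0.0682, 0.3165]
ee_rot: [0.0, 0.662, 0.75, 0.0]
wrist_force: [0.5, -0.7, -1.3]
gripper_width: 0.268
```

```bash
python3 -c "
from h import *;from workcell import env
import cv2
d={n:env.get_image(n) for n in ('scene','wrist')}
plan(env,[.4454,-.0682,.306],7)
k=lambda n,x,y,w,h,s:np.clip(cv2.resize(d[n]['img'][y:y+h,x:x+w],None,fx=s,fy=s,interpolation=2)*1.8,0,255).astype(np.uint8)
cv2.imwrite('pics/p7.png',np.hstack([k('scene',245,185,36,50,11),k('wrist',275,200,50,50,11)]))
"
```

```text
t 5.85 tcp [ 0.4455 -0.0682  0.3166] yaw 7.13 tilt [ 0.0009 -0.0003] F [-0.8  0.1 -2.2] T [ 0.02  0.01 -0.04] w 0.265 q [-0.23  0.18  1.89 -0.    1.07 -0.36]
travel [-0.     -0.0002  0.0106] rot [0.0008 0.0004 0.0022]
```

View pics/p7.png

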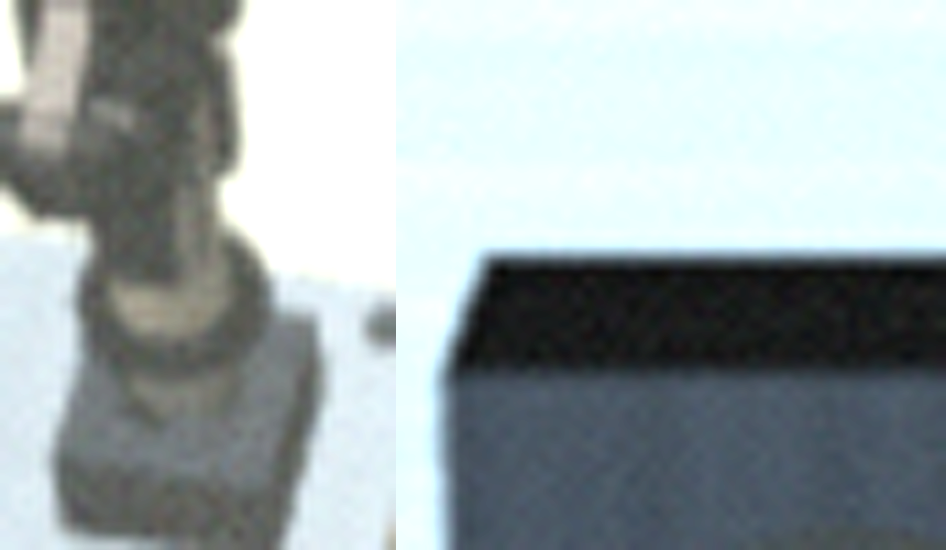

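Request:
apply_moves --increments '[{"travel":[0,0,0.003],"delta_rot":[0.001,0,0],"gripper":255},{"travel":[0,0,0.005],"delta_rot":[0.001,0,0],"gripper":255},{"travel":[0,0,0.007],"delta_rot":[0.001,0,0],"gripper":255},{"travel":[0,0,0.007],"delta_rot":[0.001,0,0],"gripper":255}]'

```text
time: 6.35
tcp_pos: [0.4455, -0.0682, 0.3094]
ee_rot: [-0.0, 0.662, 0.75, -0.0]
wrist_force: [-0.7, 0.1, -1.3]
gripper_width: 0.268
```

```bash
python3 -c "
from h import *;from workcell import env
plan(env,[.4454,-.0682,.289],7)
"
```

```text
t 6.35 tcp [ 0.4455 -0.0682  0.3094] yaw 7.12 tilt [-0.0005 -0.0003] F [-0.7  0.1 -1.3] T [ 0.01 -0.01 -0.02] w 0.268 q [-0.23  0.19  1.9  -0.    1.05 -0.36]
travel [ 0.     -0.0001  0.0204] rot [-0.0005  0.0003  0.0021]
```

4 mm into the bore with no extra force. I'll continue down.

Request:
apply_moves --increments '[{"travel":[0,0,0.003],"delta_rot":[0,0,0],"gripper":255},{"travel":[0,0,0.006],"delta_rot":[0,0,0],"gripper":255},{"travel":[0,0,0.009],"delta_rot":[0,0,0],"gripper":255},{"travel":[0,0,0.012],"delta_rot":[0,0,0],"gripper":255},{"travel":[0,0,0.012],"delta_rot":[0,0,0],"gripper":255}]'

```text
time: 6.98
tcp_pos: [0.4455, -0.0682, 0.2972]
ee_rot: [-0.0, 0.662, 0.75, -0.0]
wrist_force: [0.6, -0.6, -1.5]
gripper_width: 0.266
```

```bash
python3 -c "
from h import *;from workcell import env
plan(env,[.4454,-.0682,.289],7)
"
```

```text
t 6.975 tcp [ 0.4455 -0.0682  0.2972] yaw 7.12 tilt [-0.0009 -0.0002] F [ 0.6 -0.6 -1.5] T [-0.02 -0.   -0.06] w 0.266 q [-0.23  0.21  1.91 -0.    1.03 -0.36]
travel [-0.     -0.0001  0.0082] rot [-0.0009  0.0001  0.0022]
```

Request:
apply_moves --increments '[{"travel":[0,0,0.003],"delta_rot":[0,0,0],"gripper":255},{"travel":[0,0,0.005],"delta_rot":[0,0,0],"gripper":255},{"travel":[0,0,0.0065],"delta_rot":[0,0,0],"gripper":255},{"travel":[0,0,0.0075],"delta_rot":[0,0,0],"gripper":255},{"travel":[0,0,0.0085],"delta_rot":[0,0,0],"gripper":255}]'

```text
time: 7.6
tcp_pos: [0.4455, -0.0682, 0.2891]
ee_rot: [-0.0, 0.662, 0.75, -0.0]
wrist_force: [-7.3, 1.3, 16.4]
gripper_width: 0.261
```

```bash
python3 -c "
from h import *;from workcell import env
plan(env,[.4454,-.0682,.2885],7)
"
```

```text
t 7.6 tcp [ 0.4455 -0.0682  0.2891] yaw 7.13 tilt [-0.0008 -0.0003] F [-7.3  1.3 16.4] T [ 0.22  1.27 -0.06] w 0.261 q [-0.23  0.22  1.91 -0.    1.01 -0.36]
travel [ 0.     -0.0001  0.0006] rot [-0.0008  0.0002  0.0022]
```

Contact is exactly at the expected home height, so I'll release.

Request:
apply_moves --increments '[{"travel":[0,0,0],"delta_rot":[0,0,0],"gripper":150},{"travel":[0,0,0],"delta_rot":[0,0,0],"gripper":100},{"travel":[0,0,0],"delta_rot":[0,0,0],"gripper":50},{"travel":[0,0,0],"delta_rot":[0,0,0],"gripper":0},{"travel":[0,0,0],"delta_rot":[0,0,0],"gripper":0}]'

```text
time: 8.22
tcp_pos: [0.4455, -0.0682, 0.2891]
ee_rot: [-0.0, 0.662, 0.75, -0.0]
wrist_force: [-0.4, 0.4, -0.2]
gripper_width: 0.999
```

Request:
apply_moves --increments '[{"travel":[0,0,0],"delta_rot":[0,0,0],"gripper":0},{"travel":[0,0,-0.04],"delta_rot":[0,0,0],"gripper":0},{"travel":[0,0,-0.08],"delta_rot":[0,0,0],"gripper":0},{"travel":[0,0,-0.09],"delta_rot":[0,0,0],"gripper":0}]'

```text
time: 8.72
tcp_pos: [0.4457, -0.0682, 0.3813]
ee_rot: [0.001, 0.662, 0.75, 0.001]
wrist_force: [0.0, -0.3, -1.8]
gripper_width: 0.998
```

```bash
python3 -c "
from h import *;from workcell import env
import cv2
d={n:env.get_image(n) for n in ('scene','wrist')}
plan(env,[.5066,-.2833,.38],7)
k=lambda n,x,y,w,h,s:np.clip(cv2.resize(d[n]['img'][y:y+h,x:x+w],None,fx=s,fy=s,interpolation=2)*1.8,0,255).astype(np.uint8)
cv2.imwrite('pics/p8.png',k('scene',235,170,50,60,9));cv2.imwrite('pics/w8.png',d['wrist']['img'])
s,w=d['scene'],d['wrist']
for p in ([.445,-.0692,.163],[.445,-.0692,.092]):print(proj(s,p),proj(w,p))
"
```

```text
t 8.825 tcp [ 0.4456 -0.0682  0.3796] yaw 7.13 tilt [ 0.0006 -0.0007] F [-0.6 -0.2 -0.8] T [ 0.02 -0.04 -0.01] w 0.999 q [-0.23  0.1   1.82 -0.    1.22 -0.36]
travel [-2.21e-01  3.39e-02 -2.00e-04] rot [0.0005 0.0007 0.0022]
[258.42570435 198.57207301] [315.25976769 274.70346285]
[261.18629135 218.51500802] [315.2981254  239.65423572]
```

View pics/p8.png

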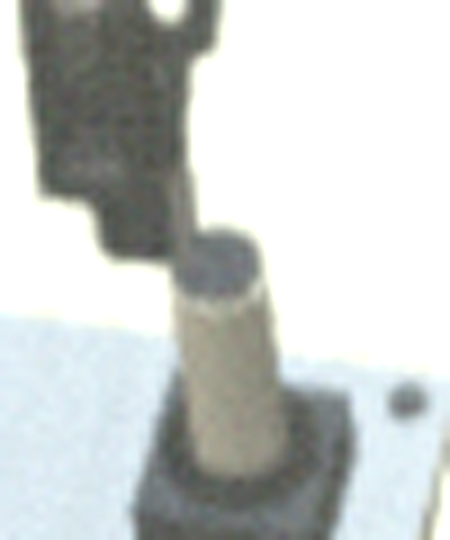

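View pics/w8.png

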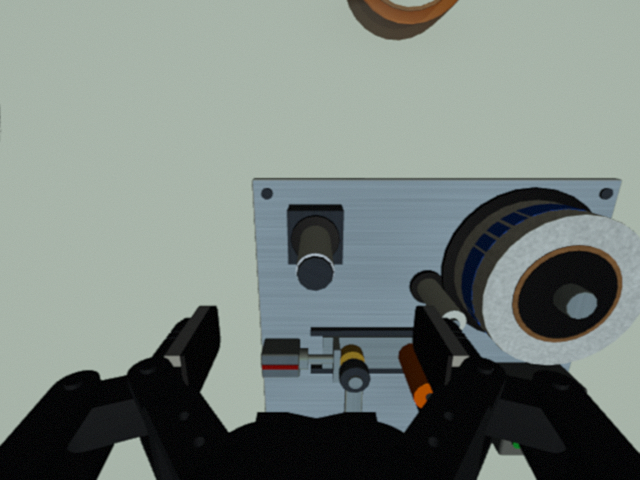

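The roller stands upright in the socket with its flange on the block. The cap sits at about (315,272) in the wrist view, against (315,275) predicted. The lever comes next.

Request:
apply_moves --increments '[{"travel":[-0.05,0.008,0],"delta_rot":[0.0005,0.0007,0],"gripper":0},{"travel":[-0.1,0.016,0],"delta_rot":[0.0005,0.0007,0],"gripper":0},{"travel":[-0.15,0.024,0],"delta_rot":[0.0005,0.0007,0],"gripper":0},{"travel":[-0.18,0.028,0],"delta_rot":[0.0005,0.0007,0],"gripper":0},{"travel":[-0.18,0.028,0],"delta_rot":[0.0005,0.0007,0],"gripper":0}]'

```text
time: 9.45
tcp_pos: [0.4957, -0.2449, 0.3775]
ee_rot: [-0.001, 0.663, 0.749, -0.0]
wrist_force: [-0.7, 0.2, -0.3]
gripper_width: 1.0
```

```bash
python3 -c "
from h import *;from workcell import env
import cv2,pickle
w=env.get_image('wrist')
pickle.dump(w,open('w9.pkl','wb'))
plan(env,[.5066,-.2833,.38],7)
cv2.imwrite('pics/w9.png',w['img'])
for p in ([.5066,-.2833,.162],[.495,-.189,.104]):print(proj(w,p))
"
```

```text
t 9.5 tcp [ 0.4956 -0.2437  0.3778] yaw 7.06 tilt [-0.0024  0.0015] F [-0.   0.2 -0.8] T [ 0.01  0.01 -0.02] w 1.007 q [-0.52  0.33  1.55  0.    1.27 -0.65]
travel [-0.0406  0.0061 -0.0023] rot [-0.0022 -0.0018  0.001 ]
[327.82067508 333.46949881]
[326.80294773 171.66393714]
```

View pics/w9.png

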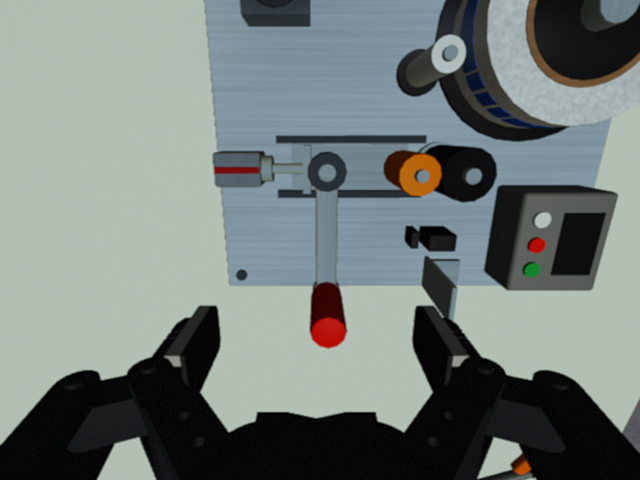

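Request:
apply_moves --increments '[{"travel":[-0.03,0.005,0],"delta_rot":[-0.0022,-0.0018,0],"gripper":120},{"travel":[-0.0406,0.0061,0],"delta_rot":[-0.0022,-0.0018,0],"gripper":120},{"travel":[-0.0406,0.0061,0.01],"delta_rot":[-0.0022,-0.0018,0],"gripper":120},{"travel":[-0.0406,0.0061,0.02],"delta_rot":[-0.0022,-0.0018,0],"gripper":120},{"travel":[-0.0406,0.0061,0.02],"delta_rot":[-0.0022,-0.0018,0],"gripper":120}]'

```text
time: 10.12
tcp_pos: [0.5064, -0.2825, 0.3566]
ee_rot: [-0.001, 0.662, 0.749, -0.0]
wrist_force: [0.9, -1.5, 0.3]
gripper_width: 0.531
```

```bash
python3 -c "
from h import *;from workcell import env
import cv2
w=env.get_image('wrist')
plan(env,[.5066,-.2833,.293],7)
cv2.imwrite('pics/w10.png',w['img'])
for p in ([.5066,-.2833,.162],[.495,-.189,.104]):print(proj(w,p))
"
```

```text
t 10.175 tcp [ 0.5065 -0.2827  0.3574] yaw 7.09 tilt [-0.0007  0.0005] F [ 0.3 -0.3  0.3] T [ 0.02 -0.01  0.04] w 0.526 q [-0.57  0.41  1.49  0.    1.25 -0.7 ]
travel [-0.0006  0.      0.0644] rot [-0.0006 -0.0006  0.0015]
[318.16291592 292.75455374]
[318.359731   111.22108753]
```

View pics/w10.png

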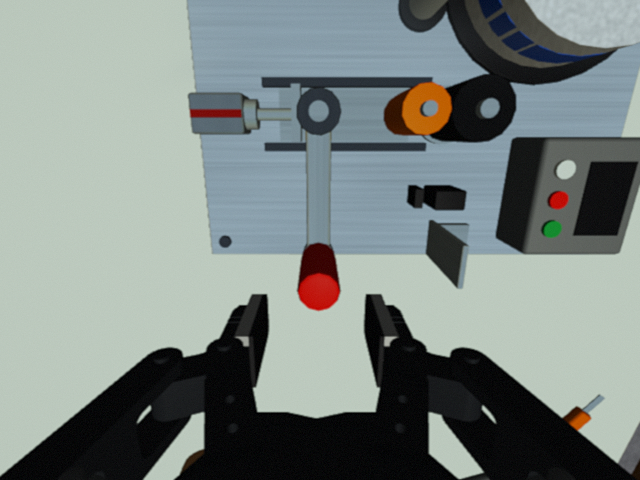

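The knob is centred between the fingers at (319,291), against (318,293) predicted. I'll descend and grip it.

Request:
apply_moves --increments '[{"travel":[-0.0006,0.0003,0.025],"delta_rot":[-0.0006,-0.0006,0],"gripper":120},{"travel":[-0.0006,0.0003,0.05],"delta_rot":[-0.0006,-0.0006,0],"gripper":120},{"travel":[-0.0006,0.0003,0.0645],"delta_rot":[-0.0006,-0.0006,0],"gripper":120},{"travel":[-0.0006,0.0003,0.0645],"delta_rot":[-0.0006,-0.0006,0],"gripper":160},{"travel":[-0.0006,0.0003,0.0645],"delta_rot":[-0.0006,-0.0006,0],"gripper":180}]'

```text
time: 10.8
tcp_pos: [0.5071, -0.2833, 0.2939]
ee_rot: [0.001, 0.662, 0.749, 0.0]
wrist_force: [0.1, -0.5, 0.2]
gripper_width: 0.291
```

Request:
apply_moves --increments '[{"travel":[0,0,0],"delta_rot":[0,0,0],"gripper":255},{"travel":[0,0,0],"delta_rot":[0,0,0],"gripper":255},{"travel":[0,0,0],"delta_rot":[0,0,0],"gripper":255}]'

```text
time: 11.18
tcp_pos: [0.5071, -0.2833, 0.2942]
ee_rot: [0.001, 0.662, 0.749, 0.0]
wrist_force: [1.2, 0.3, -2.1]
gripper_width: 0.267
```

```bash
python3 -c "
from h import *;from workcell import env
plan(env,[.5066,-.2833,.293],7)
"
```

```text
t 11.175 tcp [ 0.5071 -0.2833  0.2942] yaw 7.09 tilt [ 0.0016 -0.001 ] F [ 1.2  0.3 -2.1] T [ 0.07 -0.21  0.02] w 0.267 q [-0.57  0.48  1.55  0.    1.12 -0.7 ]
travel [ 0.     -0.0005  0.0012] rot [0.0015 0.0012 0.0016]
```

Request:
apply_moves --increments '[{"travel":[0.0007,-0.0114,0],"delta_rot":[0,0,0.12],"gripper":255},{"travel":[0.0027,-0.0226,0],"delta_rot":[0,0,0.24],"gripper":255},{"travel":[0.0061,-0.0335,0],"delta_rot":[0,0,0.36],"gripper":255},{"travel":[0.0061,-0.0335,0],"delta_rot":[0,0,0.36],"gripper":255}]'

```text
time: 11.68
tcp_pos: [0.473, -0.2812, 0.2942]
ee_rot: [0.001, 0.786, 0.619, 0.001]
wrist_force: [5.0, 0.7, -6.4]
gripper_width: 0.271
```

```bash
cat >> h.py <<'E'
AX=np.array([.4950,-.1890])
def lever(env,th):
    """th: target lever angle"""
    o=env.get_obs();v=o["tcp_pos"][:2]-AX
    print("r",np.hypot(*v).round(4),"angle",(-np.arctan2(v[1],v[0])-np.pi/2+.1225).round(4))
    f=-np.pi/2+.1225-th
    plan(env,[*(AX+.095*np.array([np.cos(f),np.sin(f)])),.294],np.degrees(.1237-th))
E
python3 -c "
from h import *;from workcell import env
lever(env,.9)"
```

```text
r 0.0948 angle 0.3567
t 11.675 tcp [ 0.473  -0.2812  0.2942] yaw -13.54 tilt [ 0.0022 -0.0008] F [ 5.   0.7 -6.4] T [ 0.07 -0.62 -0.11] w 0.271 q [-0.6   0.42  1.64  0.    1.09 -0.37]
travel [ 0.0134 -0.0491  0.0001] rot [ 2.300e-03 -3.000e-04  5.399e-01]
```

Request:
apply_moves --increments '[{"travel":[0.0007,-0.0114,0],"delta_rot":[0.001,0,0.12],"gripper":255},{"travel":[0.0027,-0.0226,0],"delta_rot":[0.001,0,0.24],"gripper":255},{"travel":[0.006,-0.0335,0],"delta_rot":[0.001,0,0.36],"gripper":255},{"travel":[0.0106,-0.0439,0],"delta_rot":[0.001,0,0.48],"gripper":255},{"travel":[0.0134,-0.0491,0],"delta_rot":[0.001,0,0.54],"gripper":255}]'

```text
time: 12.3
tcp_pos: [0.4288, -0.2565, 0.2943]
ee_rot: [0.001, 0.922, 0.387, 0.001]
wrist_force: [13.5, -0.7, -9.8]
gripper_width: 0.261
```

```bash
python3 -c "
from h import *;from workcell import env
lever(env,1.4)"
```

```text
r 0.0945 angle 0.8983
t 12.3 tcp [ 0.4288 -0.2565  0.2943] yaw -44.52 tilt [ 0.0035 -0.0008] F [13.5 -0.7 -9.8] T [ 0.06 -1.72 -0.23] w 0.261 q [-0.61  0.31  1.78  0.    1.04  0.16]
travel [ 0.0112 -0.0457  0.0001] rot [ 0.0026 -0.0026  0.4993]
```

Request:
apply_moves --increments '[{"travel":[0.0017,-0.0114,0.0003],"delta_rot":[0.001,-0.001,0.12],"gripper":255},{"travel":[0.0037,-0.0226,0.0005],"delta_rot":[0.002,-0.001,0.24],"gripper":255},{"travel":[0.007,-0.0335,0.0005],"delta_rot":[0.002,-0.001,0.36],"gripper":255},{"travel":[0.0116,-0.0439,0.0005],"delta_rot":[0.002,-0.001,0.48],"gripper":255},{"travel":[0.0124,-0.0457,0.0005],"delta_rot":[0.002,-0.001,0.5],"gripper":255}]'

```text
time: 12.92
tcp_pos: [0.4051, -0.2158, 0.2942]
ee_rot: [0.001, 0.989, 0.146, 0.001]
wrist_force: [1.9, -6.4, -3.7]
gripper_width: 0.267
```

```bash
python3 -c "
from h import *;from workcell import env
import cv2
lever(env,1.57)
t=env.get_image('top');s=env.get_image('scene');w=env.get_image('wrist')
k=lambda d,x,y,w,h,s:np.clip(cv2.resize(d['img'][y:y+h,x:x+w],None,fx=s,fy=s,interpolation=2)*1.8,0,255).astype(np.uint8)
cv2.imwrite('pics/t11.png',np.hstack([k(t,360,150,140,150,3),k(s,120,150,120,150,3)]));cv2.imwrite('pics/w11.png',w['img'])
"
```

```text
r 0.0938 angle 1.4034
t 12.925 tcp [ 0.4051 -0.2158  0.2942] yaw -73.17 tilt [ 0.0031 -0.0014] F [ 1.9 -6.4 -3.7] T [-0.87 -0.27 -0.46] w 0.267 q [-0.57  0.23  1.89  0.    1.02  0.71]
travel [ 0.0002 -0.0157  0.0002] rot [ 0.002  -0.0027  0.1692]
```

View pics/w11.png

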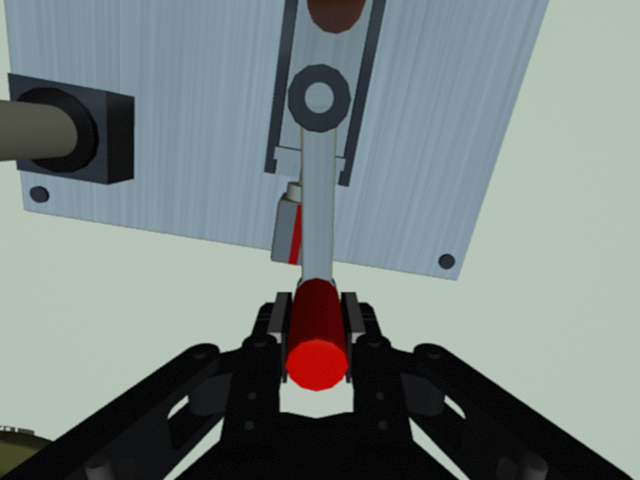

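View pics/t11.png

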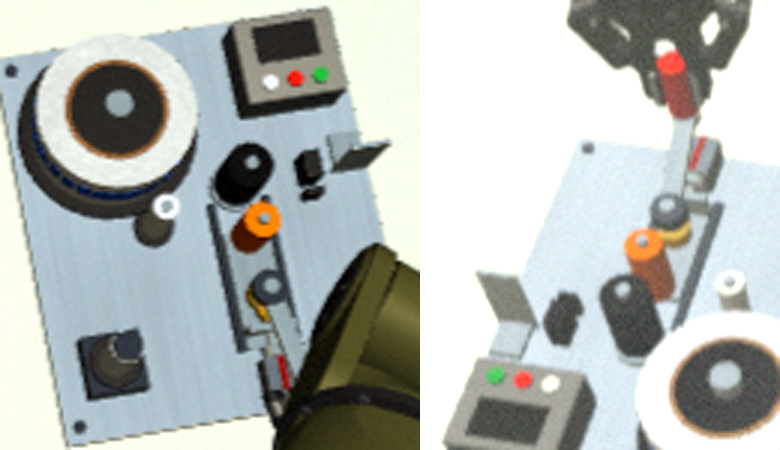

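Request:
apply_moves --increments '[{"travel":[0.0005,-0.008,0],"delta_rot":[0.001,-0.001,0.09],"gripper":255},{"travel":[0.0008,-0.0158,0.0],"delta_rot":[0.002,-0.002,0.167],"gripper":255},{"travel":[0.0008,-0.0158,0.0],"delta_rot":[0.002,-0.002,0.167],"gripper":255},{"travel":[0.0008,-0.0158,0.0],"delta_rot":[0.002,-0.002,0.167],"gripper":255}]'

```text
time: 13.58
tcp_pos: [0.402, -0.201, 0.2943]
ee_rot: [0.001, 0.998, 0.065, 0.001]
wrist_force: [10.8, -3.9, -11.9]
gripper_width: 0.261
```

```bash
python3 -c "
from h import *;from workcell import env
import cv2,pickle
lever(env,1.57)
w=env.get_image('wrist');pickle.dump(w,open('w12.pkl','wb'));cv2.imwrite('pics/w12.png',w['img'])
s=env.get_image('scene');k=lambda d,x,y,w,h,s:np.clip(cv2.resize(d['img'][y:y+h,x:x+w],None,fx=s,fy=s,interpolation=2)*1.8,0,255).astype(np.uint8)
cv2.imwrite('pics/s12.png',k(s,120,150,170,150,4))
"
```

```text
r 0.0938 angle 1.5646
t 13.575 tcp [ 0.402  -0.201   0.2943] yaw -82.51 tilt [ 0.0028 -0.001 ] F [ 10.8  -3.9 -11.9] T [-0.67 -1.6  -0.34] w 0.261 q [-0.55  0.21  1.91  0.    1.01  0.89]
travel [-0.0012 -0.0005  0.0003] rot [ 0.0014 -0.0026  0.0063]
```

View pics/w12.png

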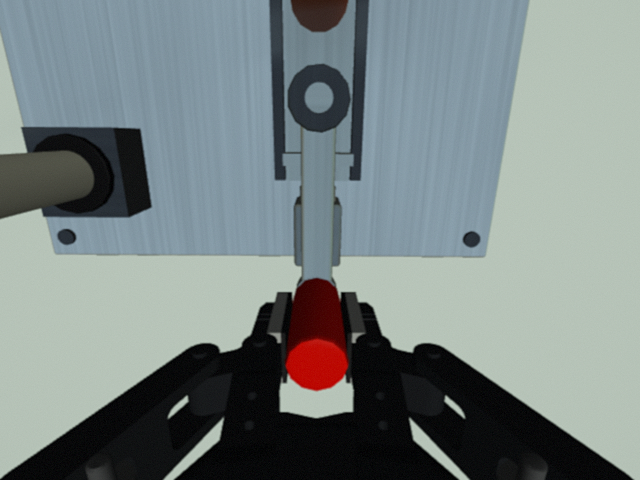

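View pics/s12.png

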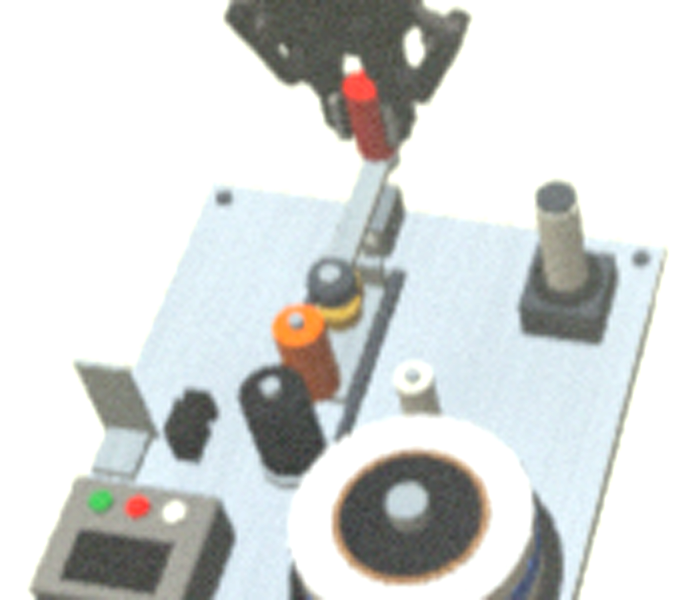

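```bash
python3 -c "
from h import *;from workcell import env
for i in range(6): env.get_image('wrist')
lever(env,1.57)
print(env.hand_in())
"
```

```text
r 0.0938 angle 1.564
t 13.975 tcp [ 0.402  -0.2011  0.2943] yaw -82.51 tilt [ 0.0028 -0.001 ] F [ 10.9  -3.7 -12.7] T [-0.62 -1.6  -0.3 ] w 0.265 q [-0.55  0.21  1.91  0.    1.01  0.89]
travel [-0.0012 -0.0006  0.0003] rot [ 0.0013 -0.0027  0.0063]
the job is handed in; nothing more can be done
None
```

The guide roller is standing fully home in the socket and released. The lever is held at its highest-lift position, and I handed the job in at about 14 s.

- **Roller:** it met resistance with the tool at 0.2891 m, against 0.2893 m expected for fully home. I let go with about 16 N of downward push. The pictures afterwards show it upright with its flange flat on the block.
- **Lever:** I gripped the red knob and swung it clockwise to about 1.564 rad, worked out from the tool position. The wrist view shows the arm lying centred over the red mark block and square to the front of the deck. The scene view shows a gap between the orange and black rollers. The pose did not change over the last 0.4 s of holding. I had no direct reading of the lever joint or of the lift.
- **One disagreement:** my measured radius to the knob came out at 93.8 mm instead of 95 mm, so my estimate of the lever axis is about 1 mm off. That leaves a steady pull of about 17 N at the wrist, which is well within the limits.
- **Label roll, tape roll and carton:** I did not touch them. I did not take a final picture to check them.

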